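# Hang the filter on the light bench and hold the sample cell in the beam

### The job

First hang the saddle filter over the horizontal bar in front of the lamp, about midway along the bar so that its glass covers the beam, and let go of it while both cells still stand in their tray. Then pick up the taller of the two glass cells, touching it only on its two narrow frosted faces and never on its clear windows or stopper, and hold it upright in the light path above the round pad between lamp and detector, clear windows square to the beam and the middle of the windows at the height of the beam. Finish while still holding it there, clear of the bench and without putting it down; leave the shorter cell where it stands and knock over neither the beaker nor the flask.

Things in the scene. Friction and masses are not known exactly. Their poses are not given: they have to be found in the camera images.
- bench: Light bench, fixed; place varies, yaw within 0.2 rad. Aluminium base plate 90 wide (x), 450 long (y from -135 to +315), 15 thick. Origin: on the table under the holding spot, amid a round black pad 36 across whose top is 20 above the table. The beam runs level along the bench's y axis, 95 above the table, about 8 across, from lamp (+y) to detector (-y).
- lamp_snout (a point): Mouth of the lamp, at bench y = +188 on the beam: a black snout 34 across on a white lamp house 80 x 100 and 125 tall (y = +210 to +310). Axes as the bench's.
- detector_snout (a point): Mouth of the detector, at bench y = -85 on the beam: a black snout 28 across on a grey box 50 x 35 and 115 tall (y = -130 to -95). Axes as the bench's.
- beam_spot (a point): The holding spot: a point on the beam, 95 above the table, straight above the bench's origin. Axes as the bench's: y along the beam, x level and across it.
- bar_mid (a point): Middle of the horizontal steel bar's axis, 130 above the table, at bench y = +130. The bar is round, 10 in diameter, runs along the bench's x axis above the beam and is free for 100 between its two posts (10 thick, as high as the bar, at x = +-62). Axes as the bench's.
- saddle: Saddle filter, loose, about 70 g, standing on its feet: an upside-down U of two upright framed grey glass leaves (46 long in x, 4 thick, 65 tall), 20 apart inside, joined by a bridge (46 x 28, 4 thick) with a black grip tab on top 30 long (x), 12 thick (y), 34 tall. Origin: centre between the feet; x along the leaves, y across the gap, z up. yaw within 0.6. May hang either way round.
- saddle_seat (a point): Centre of the underside of the saddle's bridge, 65 above its origin; the bridge's top is 4 and the tab's top 38 above this point. Hung, the bar lies in the gap along the saddle's x, the bridge rests on the bar, this point lies 5 above the bar's axis and the saddle stays upright by its own weight.
- tray: Dark grey plastic tray, fixed, 230 (x) x 85 (y), rim 12 high and 4 thick, floor 4 thick. Origin: centre of its underside. The two cells stand on its floor, about 110 apart along its x; which stands at which end varies.
- tall_cell: The taller glass cell, loose, about 60 g: a closed box 28 (x) x 18 (y) in plan, 75 tall, plus a white stopper 20 x 11 standing 8 proud. The two narrow faces, facing +x and -x, 28 apart, are frosted (white, dull): grip these. The two broad faces, facing +y and -y, 18 apart, are the clear windows, 22 wide. Origin: centre of its underside, z up. Its x axis starts within 0.5 rad of the tray's.
- cell_mid (a point): Centre of the tall cell, in the middle of its windows, 37.5 above its underside. Axes as the tall cell's.
- short_cell: The shorter glass cell, same plan and materials, 45 tall (53 with its stopper). Not to be moved. Origin: centre of its underside.
- beaker: Empty glass beaker, 60 across, 80 tall, loose; it and the saddle filter stand in two places beyond the tray on the robot's right and may be swapped. Origin: centre of its underside. Not to be knocked over.
- flask: Amber conical flask, 76 across at the base, 130 tall, loose, farther out between the tray and the bench. Origin: centre of its underside. Not to be knocked over.

How it is judged:
By the outcome, as a careful person would: the job done as asked, in the order asked, and still so for the second after the job is handed in, while the arm keeps its last pose, push and grip.
It also fails if it takes over 58 s, if anything falls off the work surface, if the arm or the gripper's body presses on something with over 40 N, if the wrist force passes 120 N, or if a joint passes its speed limit or range.

### The arm

A 6-joint arm with a two-finger parallel gripper is mounted at the origin on the work surface. World frame = base frame: x ahead of the robot, y to its left, z up, the work surface at z = 0. Lengths are in m, angles in degrees, forces in N, time in s.
With the tool pointing down it reaches from about 0.3 to 0.825 m from the base axis. Payload 5.4 kg.
Tool frame: the origin (TCP) lies at the very end of the fingers, on their centre line; the grasp point (between the pads) lies 19 mm behind it; z points along the fingers, y is the line along which they close (so a half turn about z gives the same grasp; the last joint's range is limited). The gripper opens to 92 mm and grips with 3 to 60 N. Pads are 20 mm wide; open, the fingers measure 128 mm over their backs; the gripper's body (75 mm by 189 mm) begins 69 mm behind the grasp point.
Start: joints at [55.457, 9.076, 91.501, -0, 79.423, -12.038], TCP at [0.22, 0.531, 0.215] pointing down, gripper open.
Joint ranges: [-166.64, 166.64], [-54.1, 131.32], [10.49, 154.53], [-73.88, 253.88], [9.74, 151.15], [-171.62, 171.62]. Speed limits (degrees/s): [147.25, 147.25, 180, 180, 180, 180].

### API

Orientations are given as [roll, pitch, yaw] about the fixed x, y, z axes, in that order (R = Rz(yaw) Ry(pitch) Rx(roll)).
In Python, from bench import bot, solver, telemetry, get_image, calibration gives the robot as it stands. Calls block until the motion is done:
- bot.move_ptp(position, orientation): joint-space move of the TCP to a pose.
- bot.move_l(position, feed=0.15, rotation=None, guard=None): straight line of the TCP; rotation=None keeps the orientation; feed is the mean speed in m/s. With guard (N) it stops when the force on the tool has changed by that much, and returns True; else False.
- bot.goto_joints(angles): joint-space move.
- bot.set_gripper(opening, grasp_force=None): finger opening in m; grasp_force is the grip in N (None keeps the last); returns when the fingers have stopped.
- bot.dwell(seconds).
- solver.solve_ik(position, orientation): joint angles nearest the present ones, or None.
- telemetry.state(): the state.
- get_image(name): name is "scene" or "top" or "wrist"; returns the picture (420x560x3 uint8, blue, green, red); there is no depth.
- calibration(name): a dict with "intrinsics" (3x3 intrinsics, pixels), "view" (4x4, takes a point from world to camera coordinates); the wrist camera has in their place "T_tool_cam" (4x4, takes a point from camera to tool coordinates, whose origin is the TCP and whose axes are the flange's). Camera axes: x right, y up, looking along -z (the intrinsics and any distortion apply to the point x, -y, -z); pixel columns grow to the right and rows downward; lengths in m; the calibration is good to about 2 mm. A picture is of the moment at which its call begins: read the wrist's pose just before it. calibration takes no time and is no camera call.
A pose or a line that the arm cannot do raises bot.IKError and nothing moves.
- bot.finish_job(): hands the job in; it is judged then, once.
The state is a dict: "time": time; "qpos": joint angles; "qd": joint speeds; "effort": joint torques, N m; "position": TCP position; "orientation": TCP orientation; "ft_force": force on the tool from outside, world axes, zero at the start; "wrist_torque": the same for the moment, N m; "opening": finger opening in m; "gripper_force": force on a finger pad.
Only numpy, scipy, OpenCV 4.12 (cv2) and the standard library are available. Lean on these libraries where they do the work, as an engineer would, in place of code of your own. Each camera call takes 0.05 s, during which the arm holds its last target. There are 200 camera calls.

## Working session

There is one attempt and no reset: what is moved stays moved. The work goes in short steps, each a Python script; the robot and the scene stay as the last script left them, time stands still between calls to the robot, and variables do not carry over. Pictures are saved under pics/ and viewed, at most 10 in all, crops included, and the job is handed in when it is done.

```bash
ls; mkdir -p pics; python3 - <<'E'
from bench import *
import cv2,numpy as np
for n in("scene","top"):
    cv2.imwrite(f"pics/{n}0.png",get_image(n))
    c=calibration(n);print(n,{k:np.round(v,4).tolist() if not isinstance(v,str) else v for k,v in c.items()})
print({k:np.round(v,4).tolist() for k,v in calibration("wrist").items()})
print(telemetry.state())
E
```

```text
pics
scene {'intrinsics': [[515.3115, 0.0, 273.5323], [0.0, 515.3115, 209.7163], [0.0, 0.0, 1.0]], 'view': [[0.8624, 0.5058, 0.0193, -0.5183], [-0.2959, 0.4729, 0.8299, 0.0966], [0.4107, -0.7215, 0.5575, -1.4208], [0.0, 0.0, 0.0, 1.0]]}
top {'intrinsics': [[474.1114, 0.0, 280.6104], [0.0, 474.1114, 201.4971], [0.0, 0.0, 1.0]], 'view': [[0.0046, -0.9998, -0.02, 0.0057], [0.9986, 0.0036, 0.0518, -0.6172], [-0.0517, -0.0202, 0.9985, -1.2081], [0.0, 0.0, 0.0, 1.0]]}
{'intrinsics': [[295.5173, 0.0, 281.5609], [0.0, 295.5173, 213.1198], [0.0, 0.0, 1.0]], 'T_tool_cam': [[-0.001, 0.9611, 0.2763, 0.0786], [1.0, 0.0009, 0.0005, -0.0006], [0.0002, 0.2763, -0.9611, -0.1713], [0.0, 0.0, 0.0, 1.0]]}
{'time': 0.1, 'qpos': array([ 5.54573119e+01,  9.11002839e+00,  9.15627098e+01, -3.27255469e-03,
        7.94222951e+01, -1.20383214e+01]), 'qd': array([-0.0845363 , -0.16493888, -0.13080305, -0.04378066,  0.00555238,
        0.03528218]), 'effort': array([ 1.82616868e-04, -3.86500204e+01, -3.22961640e+01,  7.03705125e-02,
        3.39251105e-02, -6.74758007e-05]), 'position': array([0.21980557, 0.53073363, 0.21372733]), 'orientation': array([-1.79906386e+02, -1.66754729e-02,  1.57496223e+02]), 'ft_force': array([ 1.06184795, -0.82971823, -1.0605435 ]), 'wrist_torque': array([-0.00855047, -0.02498903,  0.05622779]), 'gripper_force': 0.0, 'opening': 0.09229810862888345}
```

View pics/top0.png

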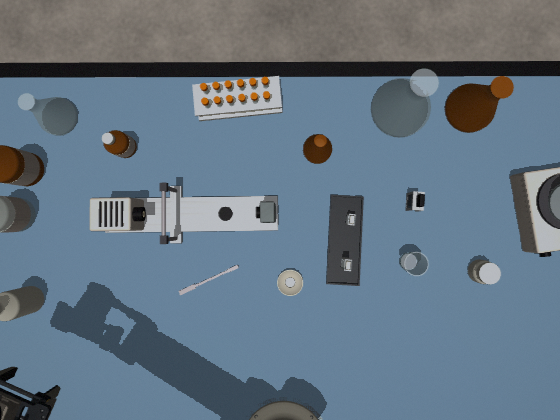

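View pics/scene0.png

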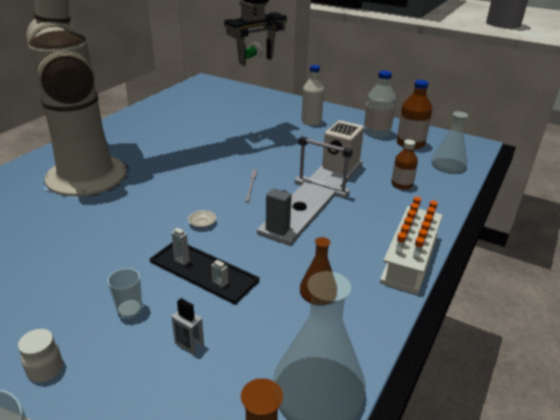

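The top view shows the bench at left, with the pad near (225,213) and the bar near (172,210). The tray is at (345,240) with cells at (347,263) and (351,218). The saddle is at (416,200) and the beaker at (413,263). In the scene view, the cell nearer the robot (180,245) is the taller one.

```bash
cat > h.py <<'E'
from bench import bot,solver,telemetry,get_image,calibration
import cv2,numpy as np
from scipy.spatial.transform import Rotation as Ro
def cam(name):
    c=calibration(name);K=np.array(c["intrinsics"])
    if name=="wrist":
        s=telemetry.state();T=np.eye(4);T[:3,:3]=Ro.from_euler("xyz",s["orientation"],degrees=True).as_matrix();T[:3,3]=s["position"]
        return K,T@np.array(c["T_tool_cam"])
    return K,np.linalg.inv(np.array(c["view"]))
def ray(C,px):
    K,T=C;u=np.linalg.inv(K)@[px[0],px[1],1];return T[:3,3],T[:3,:3]@[u[0],-u[1],-u[2]]
def onz(C,px,z):
    o,d=ray(C,px);return o+d*(z-o[2])/d[2]
def proj(C,P):
    K,T=C;p=np.linalg.inv(T)@[*P,1];u=K@[p[0],-p[1],-p[2]];return u[:2]/u[2]
def snap(tag):
    C=cam("wrist");im=get_image("wrist");cv2.imwrite(f"pics/{tag}.png",im);np.savez(f"pics/{tag}.npz",K=C[0],T=C[1]);return C,im
def load(tag):
    d=np.load(f"pics/{tag}.npz");return (d["K"],d["T"]),cv2.imread(f"pics/{tag}.png")
E
python3 - <<'E'
from h import *
C=cam("top")
for n,p,z in [("pad",(225.5,213.5),.02),("barL",(164,240),.13),("barR",(164,186),.13),("barL2",(179,240),.13),("barR2",(178,180),.13),("tall",(347,263),.08),("short",(351,218),.05),("saddletab",(420,200),.1),("beaker",(413,263),.04),
  ("traytl",(331,195),.012),("traytr",(362,197),.012),("traybl",(327,284),.012),("plateR1",(277,195),.015),("plateR2",(277,230),.015),("flask",(317,150),.0),("lamp",(110,214),.125)]:
    print(n,onz(C,p,z).round(3))
E
```

```text
pad [0.585 0.15  0.02 ]
barL [0.52  0.279 0.13 ]
barR [0.647 0.281 0.13 ]
barL2 [0.52  0.244 0.13 ]
barR2 [0.661 0.248 0.13 ]
tall [ 0.465 -0.155  0.08 ]
short [ 0.575 -0.168  0.05 ]
saddletab [ 0.618 -0.327  0.1  ]
beaker [ 0.463 -0.324  0.04 ]
traytl [ 0.635 -0.122  0.012]
traytr [ 0.63  -0.202  0.012]
traybl [ 0.406 -0.112  0.012]
plateR1 [0.634 0.018 0.015]
plateR2 [0.544 0.017 0.015]
flask [ 0.754 -0.086  0.   ]
lamp [0.58  0.41  0.125]
```

```bash
python3 - <<'E'
from h import *
print(bot.move_ptp([.60,.215,.27],[180,0,180]));bot.dwell(.2)
snap("bench")
bot.move_ptp([.60,-.28,.22],[180,0,180]);bot.dwell(.2)
snap("sad")
print(telemetry.state()["time"])
E
```

```text
False
4.2167
```

View pics/bench.png

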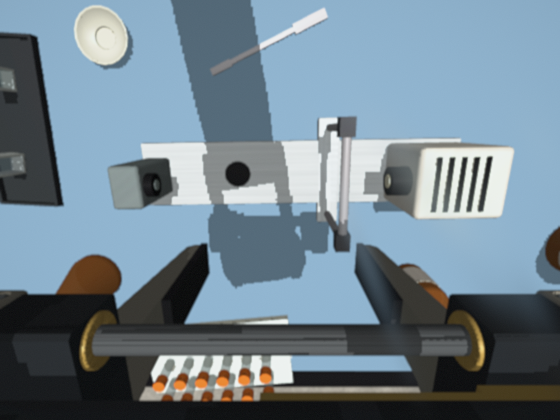

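View pics/sad.png

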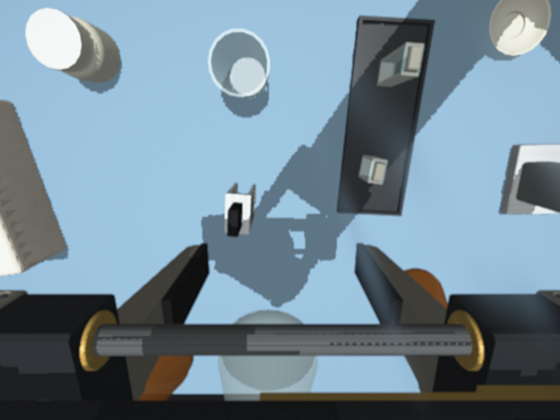

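Bench view: pad centre is near (237,173), and the bar runs from (347,128) to (342,240). Saddle view: bridge and tab are at about (238,215), the tall cell is at (405,60) and the short cell at (374,170). Next I'll extract numbers with masks and look at the saddle from straight above.

```bash
python3 - <<'E'
from h import *
C,im=load("bench");g=cv2.cvtColor(im,6).astype(float)
m=(g[150:195,210:262]<45).astype(np.uint8)
n,l,s,c=cv2.connectedComponentsWithStats(m);i=1+s[1:,4].argmax();pc=c[i]+[210,150]
print("pad px",pc,s[i],onz(C,pc,.02).round(4))
# bar edges per row
r=[150,175,200,220]
for y in r: print(y,g[y,334:358].astype(int))
# plate edges by column
for x in (150,205,280,300,375): print(x,'top',g[132:150,x].astype(int),'bot',g[198:214,x].astype(int))
C2,_=load("sad");S=onz(C2,(236,208),.103);print(S)
bot.move_ptp([S[0]+.0786,S[1],.205],[180,0,180]);bot.dwell(.2);snap("sad2")
im=cv2.imread("pics/sad2.png");cv2.imwrite("pics/sad2c.png",cv2.resize(im[60:210,190:370],None,fx=4,fy=4,interpolation=2))
E
```

```text
pad px [237.22141119 173.55961071] [ 16  13  23  23 411] [0.5831 0.152  0.02  ]
150 [236 236 235 234 234 233 223 168 136 150 172 195 211 212 197 179 178 208
 229 233 232 231 231 231]
175 [236 236 234 231 229 218 169 141 155 175 193 206 205 193 179 187 220 231
 231 230 230 230 230 230]
200 [235 233 228 226 209 166 146 160 176 191 198 199 190 179 183 210 223 224
 223 224 224 225 224 225]
220 [151 183 185 167 136 122 143 168 185 183 159 139 134 144 164 174 174 173
 173 174 173 174 174 174]
150 top [173 173 173 172 173 173 173 173 174 168 163 185 223 234 235 233 232 232] bot [ 49  50  50  51  57  85 120 152 171 175 174 173 173 173 173 173]
205 top [101 100 101 103 103 104 106 119 136 135 127 139 167 199 219 224 223 223] bot [233 232 231 232 230 220 192 176 174 174 173 173 173 175 174 174]
280 top [174 173 174 174 173 175 175 171 164 156 152 145 140 137 136 135 136 136] bot [139 138 137 134 123 110 102 102 103 104 103 104 106 115 125 128]
300 top [174 174 174 173 174 173 171 169 186 217 231 233 232 231 230 229 229 230] bot [229 229 228 221 192 167 169 174 174 173 173 173 175 171 157 137]
375 top [175 175 175 176 176 171 168 188 221 230 230 230 230 229 228 227 228 229] bot [229 230 220 179 127  99  99 101 101 100 102 106 115 130 150 168]
[ 0.59915949 -0.32572135  0.103     ]
```

View pics/sad2c.png

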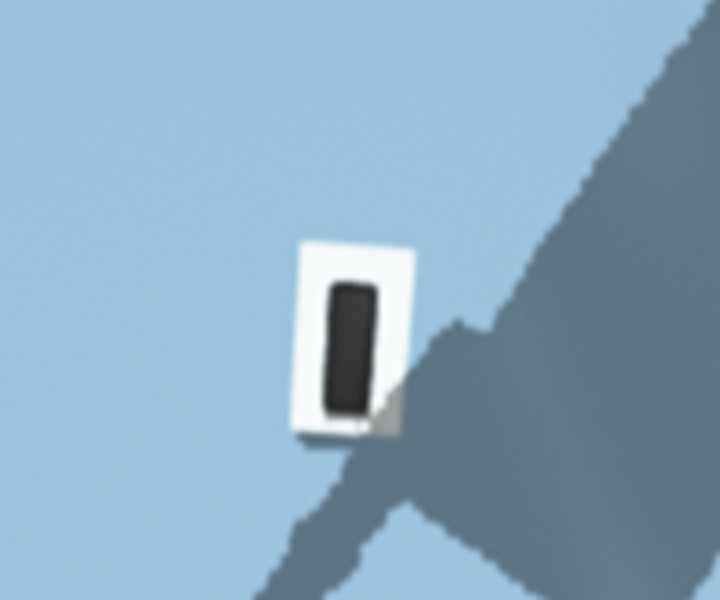

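Crop of the view straight above the saddle: black tab top at about (351,349)/4 and white bridge at about (353,339)/4 in crop coordinates, nearly aligned with world x. Both come out as clean rectangles.

```bash
python3 - <<'E'
from h import *
C,_=load("bench");f=lambda p,z:onz(C,p,z)
b=[f(p,.13) for p in((345.8,150),(344.6,175),(343.5,200))]
t=[f(p,.015) for p in((150,143.5),(300,140.4),(375,139.5))]
u=[f(p,.015) for p in((205,203.6),(300,201.7))]
print(np.round(b,4),np.round(t,4),np.round(u,4),sep="\n")
d=b[0]-b[-1];print("bar x-axis deg",np.degrees(np.arctan2(-d[1],-d[0])))
for a in(t,u):
    d=a[-1]-a[0];print("plate y-axis: yaw deg",np.degrees(np.arctan2(-d[0],d[1])))
C,im=load("sad2");hsv=cv2.cvtColor(im,40);roi=np.zeros(im.shape[:2],np.uint8);roi[118:172,260:297]=1
for n,m,z in(("tab",(hsv[...,2]<110)&(hsv[...,1]<60),.103),("bridge",(hsv[...,1]<45),.069)):
    m=(m&(roi>0)).astype(np.uint8)
    k,_=cv2.findContours(m,0,2);k=max(k,key=cv2.contourArea);(c,s,a)=cv2.minAreaRect(k)
    P=np.array([onz(C,p,z) for p in cv2.boxPoints((c,s,a))]);e=P[1]-P[0];e2=P[2]-P[1]
    L=e if np.hypot(*e[:2])>np.hypot(*e2[:2]) else e2
    print(n,c,s,a,"centre",P.mean(0).round(4),"lens",np.hypot(*e[:2]).round(4),np.hypot(*e2[:2]).round(4),"yaw",np.degrees(np.arctan(L[1]/L[0])).round(1))
C,im=load("sad")
cv2.imwrite("pics/cells.png",cv2.resize(im[0:220,330:450],None,fx=2.7,fy=2.7,interpolation=2))
E
```

```text
[[0.5424 0.2816 0.13  ]
 [0.5683 0.2819 0.13  ]
 [0.5955 0.2823 0.13  ]]
[[0.5415 0.0304 0.015 ]
 [0.5372 0.2412 0.015 ]
 [0.536  0.3462 0.015 ]]
[[0.6286 0.1015 0.015 ]
 [0.6256 0.2427 0.015 ]]
bar x-axis deg 0.7590401632420237
plate y-axis: yaw deg 0.9991368524057379
plate y-axis: yaw deg 1.1880577229302676
tab (276.96685791015625, 146.997802734375) (11.374748229980469, 32.46126937866211) 3.814074993133545 centre [ 0.6154 -0.33    0.103 ] lens 0.0288 0.0102 yaw -4.5
bridge (277.6415100097656, 144.45230102539062) (29.177230834960938, 48.20344924926758) 3.1798300743103027 centre [ 0.6152 -0.3298  0.069 ] lens 0.0479 0.0291 yaw -4.3
```

The measurements agree with the given sizes. Saddle: (0.6153, -0.330), yaw -4.4°. Bench origin: (0.583, 0.152), yaw about 1°. Bar mid: (0.581, 0.282). I'll pick up the saddle.

```bash
python3 - <<'E'
from h import *
bot.set_gripper(.05)
bot.move_ptp([.6153,-.330,.15],[180,0,175.6])
print(bot.move_l([.6153,-.330,.076],feed=.1,guard=8))
print(bot.set_gripper(0,20))
s=telemetry.state();print(s["opening"],s["gripper_force"],s["position"],s["orientation"],s["ft_force"])
bot.move_l([.6153,-.330,.32],feed=.25)
bot.move_ptp([.581,.282,.32],[180,0,181]);bot.dwell(.3)
s=telemetry.state();print(s["time"],s["opening"],s["gripper_force"],s["position"],s["orientation"])
C,im=snap("hang0");print([proj(C,p).round() for p in([.581,.282,.13],[.53,.281,.13],[.581,.152,.02])])
E
```

```text
False
False
0.011664131965838782 19.99500811100006 [ 0.61530602 -0.33000585  0.07605148] [-1.79997322e+02  7.46414709e-04  1.75602222e+02] [-0.68134536  0.00940271  1.74116683]
11.275 0.011530150661437692 19.99445915222168 [0.58119552 0.28165033 0.3199675 ] [-1.79998300e+02 -1.51062916e-03 -1.79032157e+02]
[array([282., 194.]), array([282., 152.]), array([201., 178.])]
```

View pics/hang0.png

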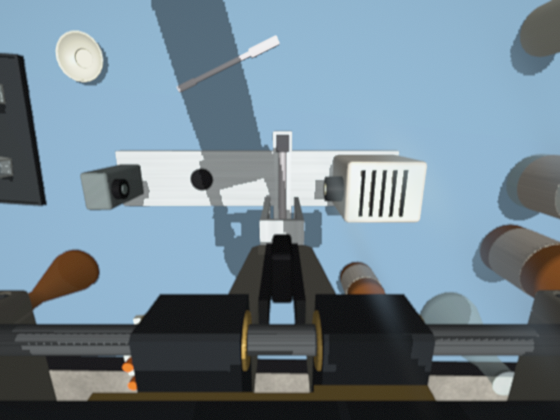

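The bar at col 282 lies midway between the saddle's leaves (260–304), and the saddle is aligned with it. I'll lower it under guard.

```bash
python3 - <<'E'
from h import *
bot.move_l([.581,.282,.23],feed=.15)
print(bot.move_l([.581,.282,.155],feed=.06,guard=5),telemetry.state()["position"])
print(bot.move_l([.581,.282,.1435],feed=.02,guard=3))
s=telemetry.state();print(s["time"],s["position"],s["ft_force"])
C,im=snap("hang1")
E
```

```text
False [0.58135424 0.2821017  0.15561291]
True
13.95 [0.58098082 0.28205035 0.1459055 ] [0.65209189 0.21315474 3.01231235]
```

View pics/hang1.png

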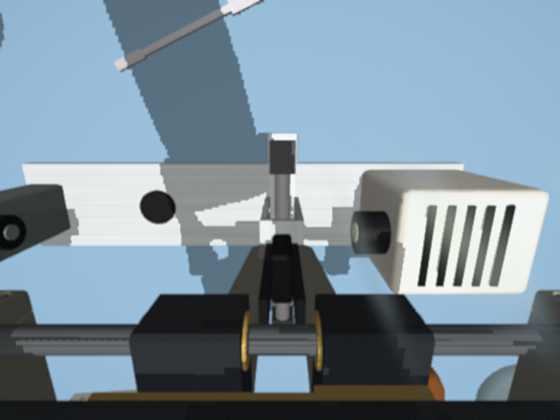

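Contact came at z = 0.1459, exactly the predicted seated height (0.146). I'll release, check the saddle, then look straight down on the tall cell.

```bash
python3 - <<'E'
from h import *
bot.set_gripper(.045);bot.dwell(.3)
bot.move_l([.581,.282,.30],feed=.15);bot.dwell(.2)
C,im=snap("hung");print([proj(C,p).round(1) for p in([.581,.282,.173],[.581,.282,.139])])
bot.move_ptp([.465,-.155-.0786,.21],[180,0,90]);bot.dwell(.2)
C,im2=snap("cell");p=proj(C,[.465,-.155,.087]);print(p,telemetry.state()["time"])
x,y=p.astype(int)
a=cv2.resize(im[150:300,200:360],(480,450),interpolation=2);b=cv2.resize(im2[max(y-75,0):max(y-75,0)+150,x-50:x+55],(315,450),interpolation=2);print("origin",x-50,max(y-75,0))
cv2.imwrite("pics/both.png",np.hstack([a,b]))
E
```

```text
[array([282.2, 207.8]), array([282.2, 200.2])]
[282.07502081 127.55629005] 18.5583
origin 232 52
```

View pics/both.png

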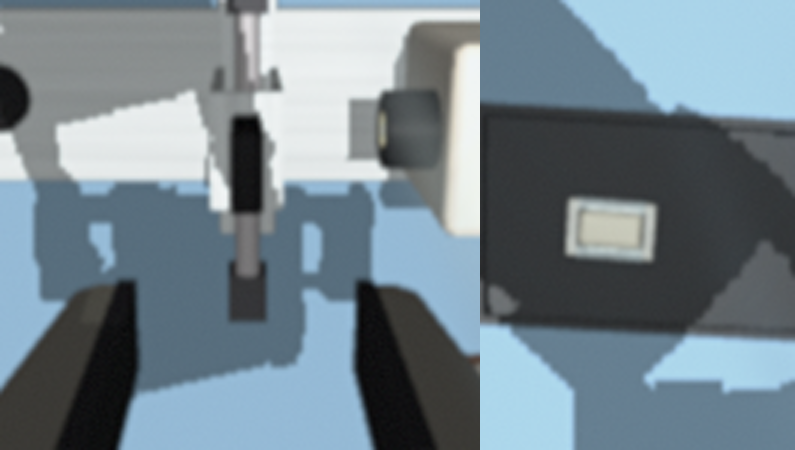

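Left: the saddle hangs straddling the bar, upright and centred. Right: the tall cell's top is a clean rectangle (567–657, 198–262 in the crop), slightly rotated.

```bash
python3 - <<'E'
from h import *
C,im=load("cell");hsv=cv2.cvtColor(im,40);roi=np.zeros(im.shape[:2],np.uint8);roi[108:150,250:302]=1
for n,m,z in(("top",hsv[...,2]>115,.079),("stopper",(hsv[...,0]>8)&(hsv[...,0]<50)&(hsv[...,2]>140),.087)):
    m=(m&(roi>0)).astype(np.uint8)
    k,_=cv2.findContours(m,0,2);k=max(k,key=cv2.contourArea);(c,s,a)=cv2.minAreaRect(k)
    P=np.array([onz(C,p,z) for p in cv2.boxPoints((c,s,a))]);e=P[1]-P[0];e2=P[2]-P[1]
    L=e if np.hypot(*e[:2])>np.hypot(*e2[:2]) else e2
    print(n,c,s,a,P.mean(0).round(4),np.hypot(*e[:2]).round(4),np.hypot(*e2[:2]).round(4),"yaw",np.degrees(np.arctan(L[1]/L[0])).round(2))
E
```

```text
top (275.1396179199219, 128.04568481445312) (29.496278762817383, 19.592939376831055) 4.085616588592529 [ 0.4582 -0.1555  0.079 ] 0.0185 0.0287 yaw -3.88
stopper (274.9558410644531, 128.07351684570312) (22.16529083251953, 11.197689056396484) 4.398705005645752 [ 0.4582 -0.1555  0.087 ] 0.0103 0.0211 yaw -4.2
```

Tall cell: centre (0.4582, -0.1555), yaw about -4°, size 28.7 × 18.5 as expected. I'll grasp it on the x faces and carry it above the pad.

```bash
python3 - <<'E'
from h import *
bot.set_gripper(.06)
bot.move_ptp([.4582,-.1555,.15],[180,0,86])
print(bot.move_l([.4582,-.1555,.036],feed=.1,guard=6))
bot.set_gripper(0,15)
s=telemetry.state();print(s["time"],s["opening"],s["gripper_force"],s["position"],s["orientation"],s["ft_force"])
bot.move_l([.4582,-.1555,.25],feed=.2)
bot.move_ptp([.5831,.152,.25],[180,0,91])
bot.move_l([.5831,.152,.0895],feed=.12,guard=8);bot.dwell(.4)
s=telemetry.state();print(s["time"],s["opening"],s["gripper_force"],s["position"],s["orientation"])
C,im=snap("hold");print([proj(C,p).round(1) for p in([.5831,.152,.1325],[.5831,.152,.02])])
sc=get_image("scene");cv2.imwrite("pics/scene1.png",sc);K=cam("scene");p=proj(K,[.583,.152,.095]).astype(int);print(p)
b=cv2.resize(sc[p[1]-70:p[1]+70,p[0]-40:p[0]+80],(360,420),interpolation=2)
cv2.imwrite("pics/holdv.png",np.hstack([cv2.resize(im[90:300,170:390],(440,420),interpolation=2),b]))
E
```

```text
False
21.325 0.027568287284206506 15.00004693865776 [ 0.45828003 -0.15553408  0.03607526] [1.79990323e+02 4.72521101e-03 8.60022853e+01] [ 0.9049839  -0.22780144  0.19903078]
25.6917 0.02770465532623578 14.99994233250618 [0.58318109 0.15201997 0.08963604] [ 1.79984444e+02 -4.52276735e-04  9.10015396e+01]
[array([283.1, 293. ]), array([282.5, 222.5])]
[299 178]
```

View pics/holdv.png

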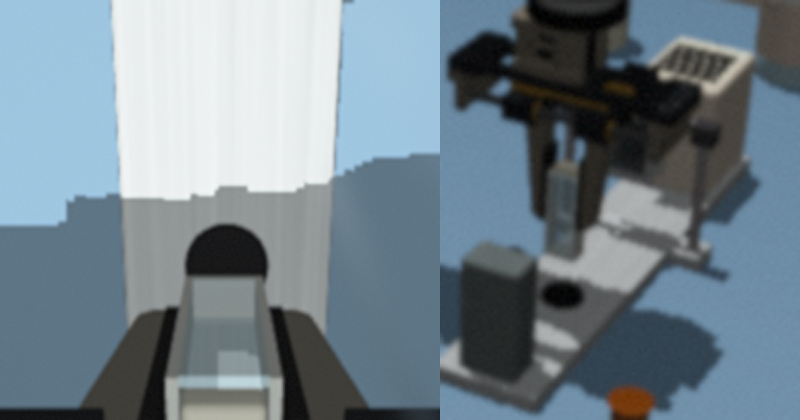

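The cell is upright and held on its narrow faces. It is centred over the pad (crop cols 188–268 against pad 185–267) and square to the plate. My last view checks the saddle and the short cell.

```bash
python3 - <<'E'
from h import *
im=cv2.imread("pics/hold.png");t=get_image("top")
cv2.imwrite("pics/fin.png",np.hstack([im[0:300,140:440],cv2.resize(t[120:320,80:450],(490,265)).copy() if 0 else cv2.copyMakeBorder(cv2.resize(t[120:320,80:450],(490,265)),0,35,0,0,0)]))
E
```

```text
(no output)
```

View pics/fin.png

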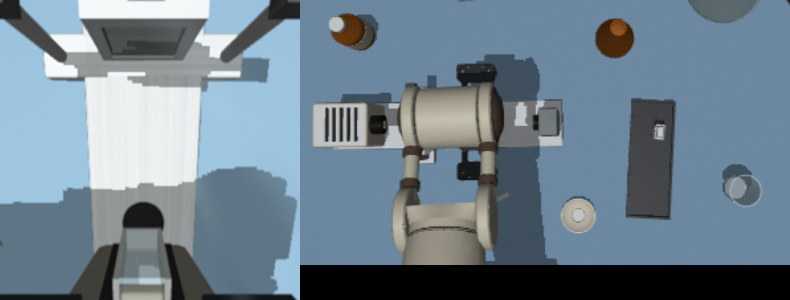

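The saddle hangs square and centred between the posts (top left). The short cell, beaker and flask all still stand where they were. I'll hand the job in.

```bash
python3 -c "
from bench import bot;print(bot.finish_job())"
```

```text
the job is handed in; nothing more can be done
None
```

The job is handed in at about 26 s of the 58 s allowed: the saddle filter hangs midway on the bar, and the tall cell is held upright by its frosted faces in the beam above the pad; the short cell, beaker and flask are still standing.

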